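Line up the console display

TASK

On the hall console, push the small cedar box along the top into the corner of the L-shaped rail, so that one long side lies flat against the long rail and its end meets the short rail. Then push the round stoneware catch-all along the top until it touches both the long rail and the end of the box. Push with the fingers only, never lift or tip either of them, and leave the car key, garage remote and reading glasses where they are.

Things in the scene. Friction and masses are not known exactly. Their poses are not given: they have to be found in the camera images.
- rail: Fixed L-shaped dark wooden rail standing on the console top, 40 mm high, 16 mm thick. Origin: the inner corner of the L, at table height. The long rail runs from the corner along the rail's own -y for 440 mm; the face that things are pushed against is its plane x = 0 and looks to its -x (towards the robot). The short rail runs from the corner along its own -x for 110 mm; its stop face is the plane y = 0 and looks to -y. z up.
- box: Closed cedar box, 90 mm along its x, 120 mm along its y, 56 mm high, about 0.4 kg, loose, plain upright sides. Origin: centre of its underside; z up. Its +y end is the one that belongs at the short rail, its +x side at the long rail; at the start it is turned up to 0.4 rad from that.
- dish: Slate grey round stoneware catch-all, an open dish 34 mm high, 104 mm across at the rim (94 mm at the foot), wall 5 mm, about 0.4 kg, loose. Origin: centre of its underside; z up. It starts farther along the long rail's -y direction than the box, clear of the rail.
- key: Chrome car key, bystander: head 42 x 30 x 11 mm with a 34 mm blade towards its +x. Origin: underside, 12 mm to the blade side of the head's centre.
- remote: White plastic garage remote, bystander: 70 (x) x 40 (y) x 16 mm. Origin: centre of its underside.
- glasses: Folded reading glasses standing on their rims, bystander: 136 (x) x 26 x 40 mm high. Origin: underside, below the lenses, on the lens plane; the folded arms lie up to 21 mm to its +y.
There are look-alikes about, which are no part of the job. Of the things that look like the box, take the one that is farthest to the robot's right at the start. Of the things that look like the dish, take the one that is nearest to the robot's base at the start.

How it is judged:
On the way, in this order (a step that is already met when the one before it is completed fails the run):
1. the cedar box sits in the corner, against both rails (x of box in the frame of rail between -0.051 and -0.035 m and y of box in the frame of rail between -0.066 and -0.05 m and angle between the y axis of box and the y axis of rail, either way round below 0.07 rad), for 0.2 s.
2. the catch-all touches the long rail and the end of the box (x of dish in the frame of rail between -0.059 and -0.045 m and y of dish in the frame of rail above -0.184 m and y of dish in the frame of box between -0.119 and -0.105 m), for 0.2 s.
At the end, for the whole second after the job is handed in: The box's centre is within 6 mm of the place where both rails are touched, square to the rail within 0.07 rad; the catch-all's rim is within 7 mm of the long rail and of the box's end; both stand flat on the console (raised under 4 mm, tilted under 0.04 rad) and at rest (all of step 1 and all of step 2 and linear speed of each of box, dish below 0.01 m/s and height (world z) of each of box, dish below 0.004 m and angle between each of box, dish's own z axis and vertical below 0.04 rad).
It fails at once if the box was lifted or tipped (height (world z) of box above 0.012 m or angle between box's own z axis and vertical above 0.2 rad).
It fails at once if the catch-all was lifted or tipped (height (world z) of dish above 0.012 m or angle between dish's own z axis and vertical above 0.25 rad).
It fails at once if the key, remote or glasses were moved (over 15 mm) or knocked over (distance of any of key, remote, glasses from where it was at the start of the episode above 0.015 m or angle between any of key, remote, glasses's own z axis and vertical above 0.4 rad).
It also fails if it takes over 72 s, if anything falls off the work surface, if the arm or the gripper's body presses on something with over 40 N, if the wrist force passes 120 N, or if a joint passes its speed limit or range.

ROBOT

A 6-joint arm with a two-finger parallel gripper is mounted at the origin on the work surface. World frame = base frame: x ahead of the robot, y to its left, z up, the work surface at z = 0. Lengths are in m, angles in rad, forces in N, time in s.
With the tool pointing down it reaches from about 0.225 to 0.875 m from the base axis. Payload 3.4 kg.
Tool frame: the origin (TCP) lies between the finger pads; the fingertips stand 8 mm ahead of it and the grasp point (between the pads) lies 11 mm behind it; z points along the fingers, y is the line along which they close (so a half turn about z gives the same grasp; the last joint's range is limited). The gripper opens to 85 mm and grips with 20 to 120 N. Pads are 22 mm wide; open, the fingers measure 114 mm over their backs; the gripper's body (76 mm by 85 mm) begins 54 mm behind the grasp point. The pads swing forward as they close: fully open they stand 13 mm farther back than shut.
Start: joints at [-1.423, 0.276, 1.505, -0, 1.361, -0.121], TCP at [0.153, -0.554, 0.203] pointing down, gripper open.
Joint ranges: [-2.89, 2.89], [-0.75, 2.08], [0.22, 2.7], [-1.18, 4.32], [0.11, 2.71], [-2.7, 2.7]. Speed limits (rad/s): [2.57, 2.57, 3.14, 3.14, 3.14, 3.14].

INTERFACE

Orientations are given as a unit quaternion [w, x, y, z].
In Python, from rig import manip gives the robot as it stands.
- The arm moves only by the tool move_arm, never from a script. Its argument "deltas" is a list that holds one entry, the list of rows, each a list of 5 numbers: the shift along the tool's x, y, z normalised to -1 to 1, where 1 is 80 cm, then the turn about the tool's z normalised to -1 to 1, where 1 is 120 degrees, then the closure, from -1 (fully open) to 1 (shut). In form: [[[tx, ty, tz, twist, grip], ...]]. A call has 1 to 12 rows; each row is the pose to reach, as a shift and turn from the pose commanded when the call began, along the tool's axes at that moment; what a row does not reach only later rows make up. A row lasts 1/10 s, in which the tool goes at most 50 mm and 8.59 degrees, less where a joint would pass 70% of its speed; a pose out of reach is approached as far as the arm can. A call with a number of a shift or a turn outside -1 to 1 is refused whole. A call with a gripper value outside its range is refused whole. The fingers move at their own pace and stop on an object; "squeeze" is the grip in N (left out, the last holds). Time passes only in rows, so rows that repeat a pose let the fingers close. It gives the time, the measured TCP pose, the force, the opening and the grip force at its end, in the units of the state.
- manip.get_state(): the state, without advancing time (a new reading comes with each control period).
- manip.get_image(name): name is "side" or "top"; returns the picture (384x512x3 uint8, red, green, blue); there is no depth.
- manip.camera_params(name): a dict with "fx", "fy", "cx", "cy" (pixels), "R" (3x3) and "t" (3): a world point X has camera coordinates R X + t. Camera axes: x right, y down, z forward; pixel columns grow to the right and rows downward; lengths in m; the calibration is good to about 2 mm. A picture is of the moment at which its call begins. camera_params takes no time and is no camera call.
- manip.sign_off(): hands the job in; it is judged then, once.
The state is a dict: "clock": time; "qpos": joint angles; "qd": joint speeds; "effort": joint torques, N m; "position": TCP position; "ee_rot": TCP orientation; "contact_force": force on the tool from outside, world axes, zero at the start; "moment": the same for the moment, N m; "width": finger opening in m; "gripper_force": force on a finger pad.
Only numpy, scipy, OpenCV 4.12 (cv2) and the standard library are available. Lean on these libraries where they do the work, as an engineer would, in place of code of your own. Each camera call takes 0.05 s, during which the arm holds its last target. There are 200 camera calls.

## Working session

There is one attempt and no reset: what is moved stays moved. The work goes in short steps, Python scripts to look and compute and a tool call to move; the robot and the scene stay as the last step left them, time stands still between calls to the robot, and variables do not carry over. Pictures are saved under pics/ and viewed, at most 10 in all, crops included, and the job is handed in when it is done.

Besides the shell and the picture viewer there is one more tool, called by a JSON object that holds its "op" and its "data", one argument or row to a line. move_arm: Moves the arm, as the interface text tells. Scaled input: -1 to 1 covers 80 cm each way for a shift and 120 degrees each way for a turn. Its arguments: {"type":"object","properties":{"deltas":{"type":"array","items":{"type":"array","items":{"type":"array","items":{"type":"number","minimum":-1,"maximum":1}}}},"squeeze":{"type":"number"}},"required":["deltas"]}

```bash
mkdir -p pics
python3 - <<'E'
from rig import manip
import cv2, numpy as np
for n in("top","side"):
    im=manip.get_image(n); cv2.imwrite(f"pics/{n}0.png",im[:,:,::-1])
    p=manip.camera_params(n); print(n,p['fx'],p['cx'],p['cy'],np.round(p['R'],3).tolist(),np.round(-np.array(p['R']).T@np.array(p['t']),3))
s=manip.get_state();print(s['position'],s['ee_rot'],s['clock'],s['width'])
E
```

```text
top 463.83271376174406 262.45836280943337 187.760896082325 [[-0.008, -1.0, -0.0], [-0.996, 0.008, -0.091], [0.091, -0.001, -0.996]] [0.416 0.072 1.091]
side 392.3233540306273 253.72503162266221 191.1509594015361 [[-0.841, -0.541, 0.011], [-0.288, 0.43, -0.856], [0.458, -0.723, -0.517]] [-0.006  0.94   0.655]
[ 0.15263076 -0.55382994  0.20211798] [-8.43285413e-04  9.90981199e-01  1.33998330e-01  1.76164121e-06] 0.1 0.085545020195009
```

View pics/top0.png

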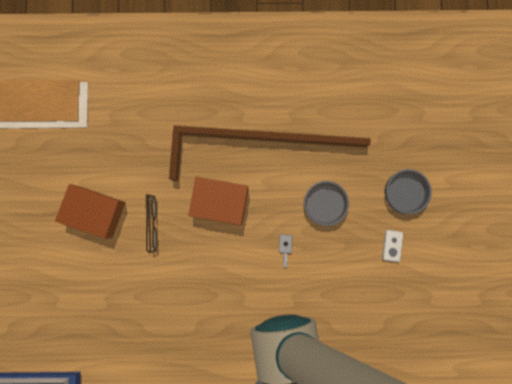

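View pics/side0.png

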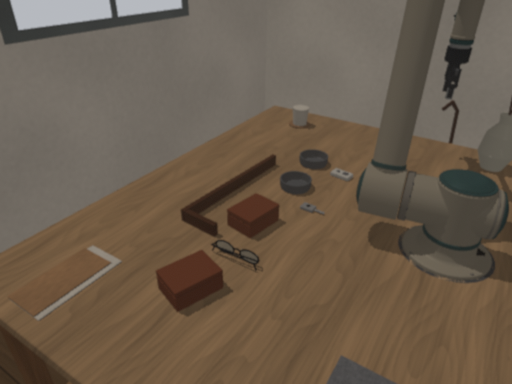

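The top view shows two box look-alikes, at (90,212) and (218,202). The right-most is (218,202), so that is the box. There are two dish look-alikes, at (326,204) and (408,193). The base is near column 293 below the frame, so (326,204) is the nearest. The rail corner is about (180,134), the key (286,248), the remote (393,246) and the glasses (152,224).

```bash
cat > h.py <<'E'
from rig import manip
import cv2, numpy as np
P=manip.camera_params("top"); R=np.array(P['R']); C=-R.T@np.array(P['t'])
def ray(uv,z):
    uv=np.atleast_2d(np.asarray(uv,float)); d=np.c_[(uv[:,0]-P['cx'])/P['fx'],(uv[:,1]-P['cy'])/P['fy'],np.ones(len(uv))]@R
    return (C+d*((z-C[2])/d[:,2])[:,None])[:,:2]
def blob(mask,seed):
    cs,_=cv2.findContours(mask.astype(np.uint8),cv2.RETR_EXTERNAL,cv2.CHAIN_APPROX_NONE)
    c=min((c for c in cs if cv2.contourArea(c)>60),key=lambda c:abs(cv2.pointPolygonTest(c,seed,True)) if cv2.pointPolygonTest(c,seed,False)<0 else 0)
    return c[:,0]
def rect(pts): # mm rect
    return cv2.minAreaRect((pts*1000).astype(np.float32))
E
python3 - <<'E'
from h import *
im=cv2.imread("pics/top0.png"); hsv=cv2.cvtColor(im,cv2.COLOR_BGR2HSV)
for n,p in dict(box=(218,202),boxside=(218,224),rail=(270,135),railside=(174,160),dish=(326,204),dishrim=(326,183),wood=(260,300),key=(286,243),shadow=(240,228)).items(): print(n,hsv[p[1],p[0]])
H,S,V=[hsv[:,:,i].astype(int) for i in range(3)]
cv2.imwrite("pics/crop.png",cv2.resize(im[110:290,140:440],None,fx=2.6,fy=2.6,interpolation=cv2.INTER_CUBIC))
E
```

```text
box [ 10 171 149]
boxside [ 16 131 119]
rail [ 11 164 101]
railside [ 12 167  98]
dish [174  12 109]
dishrim [16 47 81]
wood [ 17 141 174]
key [18 59 65]
shadow [ 16 136 124]
```

View pics/crop.png

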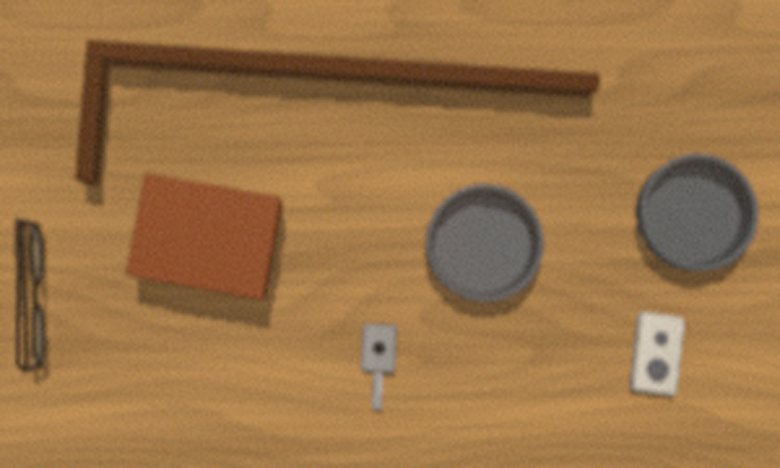

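The crop confirms the choice: the box is turned about 10°, the dish sits at crop (485,243), the key is below it at crop (378,365), and the remote is by the decoy dish. Next I'll measure.

```bash
cat >> h.py <<'E'
def measure(im):
    hsv=cv2.cvtColor(im,cv2.COLOR_BGR2HSV); H,S,V=[hsv[:,:,i].astype(int) for i in range(3)]
    return (H<14)&(S>145)&(V>125), (H<16)&(S>140)&(V<118), (S<60)&(V<135)&(V>30)
E
python3 - <<'E'
from h import *
im=cv2.imread("pics/top0.png"); b,r,d=measure(im)
cb=blob(b,(218,202)); print("box",rect(ray(cb,.056)))
cr=blob(r,(270,135)); pr=ray(cr,.04); print("rail ext",pr.min(0),pr.max(0),rect(pr))
# long rail inner edge: bottommost row per column 195..360
m=np.zeros(r.shape,np.uint8); cv2.drawContours(m,[cr.reshape(-1,1,2)],-1,1,-1)
cols=np.arange(195,361,3); bot=np.array([np.nonzero(m[:,c])[0].max()+.5 for c in cols]);top=np.array([np.nonzero(m[:,c])[0].min()-.5 for c in cols])
for e in(bot,top):
    q=ray(np.c_[cols,e],.04); f=np.polyfit(q[:,1],q[:,0],1); print("long x=a*y+b",f,np.std(q[:,0]-np.polyval(f,q[:,1])))
rows=np.arange(146,176,2); 
for fn in(lambda x:x.max()+.5,lambda x:x.min()-.5):
    q=ray(np.c_[[fn(np.nonzero(m[k,:200])[0]) for k in rows],rows],.04); print("short y=a*x+b",np.polyfit(q[:,0],q[:,1],1))
cd=blob(d,(326,204)); (c,rad)=cv2.minEnclosingCircle((ray(cd,.034)*1000).astype(np.float32)); print("dish",c,rad)
for n,s in dict(key=(286,243),rem=(393,240),gl=(152,224)).items(): print(n,ray(s,.01))
E
```

```text
box ((483.5000305175781, 172.3360137939453), (119.406982421875, 89.9212646484375), 79.48260498046875)
rail ext [ 0.52680933 -0.17400495] [0.65651529 0.28442971] ((576.7109375, 55.500946044921875), (452.27783203125, 129.67523193359375), 85.89807891845703)
long x=a*y+b [0.07271007 0.61680046] 0.0026252938587437826
long x=a*y+b [0.07335165 0.63731082] 0.0007149241975945753
short y=a*x+b [-0.10346042  0.32023742]
short y=a*x+b [-0.07865249  0.32727648]
dish (476.2225646972656, -72.7223892211914) 50.986976623535156
key [[0.38595551 0.01813467]]
rem [[ 0.39083516 -0.22972472]]
gl [[0.43233982 0.32887355]]
```

{"op": "move_arm", "data": {
  "deltas": [
    [[0.54, -0.8, 0.05, 0.163, -1], [0.54, -0.8, 0.05, 0.163, -1], [0.54, -0.8, 0.05, 0.163, -1], [0.54, -0.8, 0.05, 0.163, -1], [0.54, -0.8, 0.05, 0.163, -1], [0.54, -0.8, 0.05, 0.163, -1], [0.54, -0.8, 0.05, 0.163, -1], [0.54, -0.8, 0.05, 0.163, -1], [0.54, -0.8, 0.05, 0.163, -1], [0.54, -0.8, 0.05, 0.163, -1], [0.54, -0.8, 0.05, 0.163, -1], [0.54, -0.8, 0.05, 0.163, -1]]
  ]
}}

```text
clock: 1.3
position: [0.344, 0.0155, 0.1718]
ee_rot: [0.0, 0.999, -0.036, 0.0]
contact_force: [1.9, -0.2, 0.0]
width: 0.0856
gripper_force: 0.0
```

```bash
cat >> h.py <<'E'
A=-0.073; K=np.array([.6405,.2613]); RX=np.array([np.cos(A),np.sin(A)]); RY=np.array([-np.sin(A),np.cos(A)])
def rail(p): d=np.asarray(p)[:2]-K; return np.array([d@RX,d@RY])
def plan(rx=None,ry=None,z=None,yaw=A):
    s=manip.get_state(); w,x,y,zz=s['ee_rot']; p=np.array(s['position']); ps=np.arctan2(2*(x*y+w*zz),1-2*(y*y+zz*zz))
    r=rail(p); print("t",s['clock'],"rail xy",r.round(4),"z",p[2].round(4),"yaw",ps.round(4),"F",np.round(s['contact_force'],1),"w",s['width'],"q",np.round(s['qpos'],2))
    if rx is None: return
    d=K+rx*RX+ry*RY-p[:2]; tx=np.array([np.cos(ps),np.sin(ps)]); ty=np.array([np.sin(ps),-np.cos(ps)])
    print("delta",np.round([d@tx/.8,d@ty/.8,(p[2]-z)/.8,(ps-yaw)/np.radians(120)],4),"rows",np.hypot(*d)/.05)
E
python3 -c "
from h import *; plan(-.235,-.1,.12)"
```

```text
t 1.3 rail xy [-0.2778 -0.2668] z 0.1718 yaw -0.0726 F [ 1.9 -0.2  0. ] w 0.08564443872559266 q [-0.16 -0.06  1.98 -0.    1.22  1.49]
delta [ 5.360e-02 -2.085e-01  6.480e-02  2.000e-04] rows 3.4443211805255807
```

{"op": "move_arm", "data": {
  "deltas": [
    [[0.054, -0.208, 0.06, 0, -1], [0.054, -0.208, 0.06, 0, -1], [0.054, -0.208, 0.06, 0, -1], [0.054, -0.208, 0.06, 0, -1], [0.054, -0.208, 0.06, 0, -1], [0.054, -0.208, 0.19, 0, -1], [0.054, -0.208, 0.19, 0, -1], [0.054, -0.208, 0.19, 0, -1], [0.054, -0.208, 0.19, 0, -1], [0.054, -0.208, 0.19, 0, -1]]
  ]
}}

```text
clock: 2.3
position: [0.401, 0.1763, 0.0217]
ee_rot: [-0.0, 0.999, -0.037, 0.002]
contact_force: [-0.4, 0.2, 0.7]
width: 0.0854
gripper_force: 0.0
```

```bash
python3 -c "
from h import *; plan(-.105,-.1,.02)"
```

```text
t 2.3 rail xy [-0.2327 -0.1022] z 0.0217 yaw -0.0732 F [-0.4  0.2  0.7] w 0.08540155620044451 q [ 0.26  0.26  2.06 -0.    0.82  1.9 ]
delta [ 1.596e-01 -2.800e-03  2.100e-03 -1.000e-04] rows 2.5535247842174926
```

{"op": "move_arm", "data": {
  "deltas": [
    [[0.014, 0, 0.002, 0, -1], [0.028, 0, 0.002, 0, -1], [0.042, 0, 0.002, 0, -1], [0.056, 0, 0.002, 0, -1], [0.07, 0, 0.002, 0, -1], [0.084, 0, 0.002, 0, -1], [0.098, 0, 0.002, 0, -1], [0.112, 0, 0.002, 0, -1], [0.126, 0, 0.002, 0, -1], [0.138, 0, 0.002, 0, -1], [0.148, 0, 0.002, 0, -1], [0.156, 0, 0.002, 0, -1]]
  ]
}}

```text
clock: 3.5
position: [0.5243, 0.1672, 0.0182]
ee_rot: [0.0, 0.999, -0.036, -0.0]
contact_force: [0.9, -0.0, -0.7]
width: 0.0852
gripper_force: 0.0
```

{"op": "move_arm", "data": {
  "deltas": [
    [[0, 0, 0, 0, -1], [-0.03, 0, 0, 0, -1], [-0.06, 0, 0, 0, -1], [-0.06, 0, -0.12, 0, -1], [-0.06, 0, -0.12, 0, -1], [-0.06, 0, -0.12, 0, -1]]
  ]
}}

```text
clock: 4.1
position: [0.4796, 0.1718, 0.1203]
ee_rot: [-0.001, 0.999, -0.036, 0.006]
contact_force: [1.2, 0.3, -1.0]
width: 0.0851
gripper_force: 0.0
```

```bash
cat >> h.py <<'E'
def look(n,bs=None,ds=None):
    im=manip.get_image("top")[:,:,::-1].copy(); cv2.imwrite(f"pics/{n}.png",im); b,r,d=measure(im)
    if bs: R_=rect(ray(blob(b,bs),.056)); print("box rail",rail(np.array(R_[0])/1000).round(4),np.round(R_[1],1),"dir",R_[2])
    if ds: c,rad=cv2.minEnclosingCircle((ray(blob(d,ds),.034)*1000).astype(np.float32)); print("dish rail",rail(np.array(c)/1000).round(4),rad)
E
python3 -c "
from h import *; plan(-.045,-.20,.1,A+np.pi/2); look('a',(215,160),(326,204))"
```

```text
t 4.1 rail xy [-0.1539 -0.101 ] z 0.1203 yaw -0.0721 F [ 1.2  0.3 -1. ] w 0.08514698720368521 q [ 0.21  0.23  1.78 -0.    1.11  1.85]
delta [ 0.136   0.1239  0.0253 -0.7496] rows 2.944253760584825
box rail [-0.1797 -0.1507] [11.6 39.8] dir 79.4404525756836
dish rail [-0.1396 -0.3453] 51.06448745727539
```

View pics/a.png

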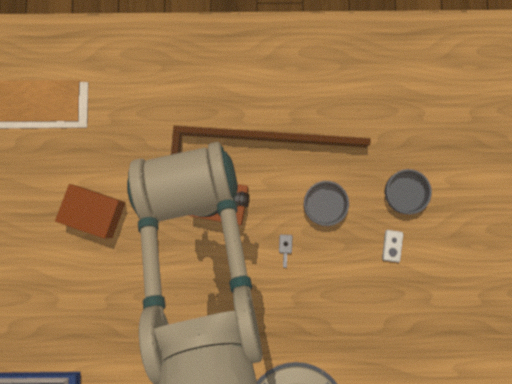

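The picture shows the wrist over the box. The box's lower edge is still near (243,225), which looks almost unmoved. I'll check in the side view.

```bash
python3 -c "
from h import *
im=manip.get_image('side')[:,:,::-1]; cv2.imwrite('pics/s1.png',cv2.resize(im[80:330,130:380],None,fx=2.4,fy=2.4))
p=manip.camera_params('side')
def pr(x): c=np.array(p['R'])@x+np.array(p['t']); return c[0]/c[2]*p['fx']+p['cx'],c[1]/c[2]*p['fy']+p['cy']
print(pr([.4835,.1723,.056]),pr([.591,.205,.056]),pr([.4796,.1718,.1203]),pr([.6405,.2613,.04]))
"
```

```text
(np.float64(252.53576747199762), np.float64(206.0351959706614)) (np.float64(214.5238756668885), np.float64(199.75359690823902)) (np.float64(254.08631543016682), np.float64(186.38804005883736)) (np.float64(188.52465378445015), np.float64(208.22253321075073))
```

View pics/s1.png

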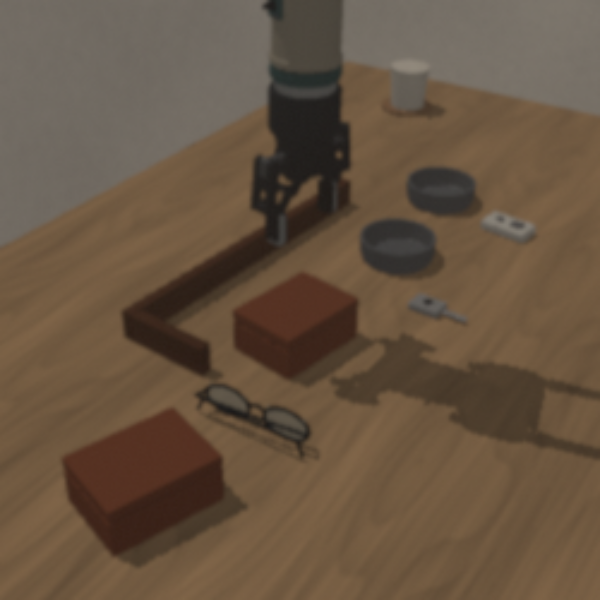

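```bash
python3 -c "
from h import *
def pr(n,x): p=manip.camera_params(n); c=np.array(p['R'])@x+np.array(p['t']); return np.round([c[0]/c[2]*p['fx']+p['cx'],c[1]/c[2]*p['fy']+p['cy']],1)
for q in ([.476,.122,.12],[.476,.122,.165],[.483,.222,.12],[.483,.222,.165]): print(q,pr('top',q),pr('side',q))
s=manip.get_state(); print(s['position'],s['qpos'],s['contact_force'],s['clock'])
im=cv2.imread('pics/a.png'); cv2.imwrite('pics/a2.png',cv2.resize(im[120:280,120:340],None,fx=3.5,fy=3.5))
"
```

```text
[0.476, 0.122, 0.12] [238.5 201.6] [264.9 179.3]
[0.476, 0.122, 0.165] [237.4 200.2] [265.3 164.9]
[0.483, 0.222, 0.12] [190.8 198.7] [242.6 194.2]
[0.483, 0.222, 0.165] [187.4 197.2] [242.5 179.2]
[0.47591385 0.17090349 0.11555611] [ 2.07145380e-01  2.38542320e-01  1.78981990e+00 -8.50072092e-05
  1.11068419e+00  1.85024185e+00] [-0.54821748 -0.19788316 -0.38881612] 4.2
```

View pics/a2.png

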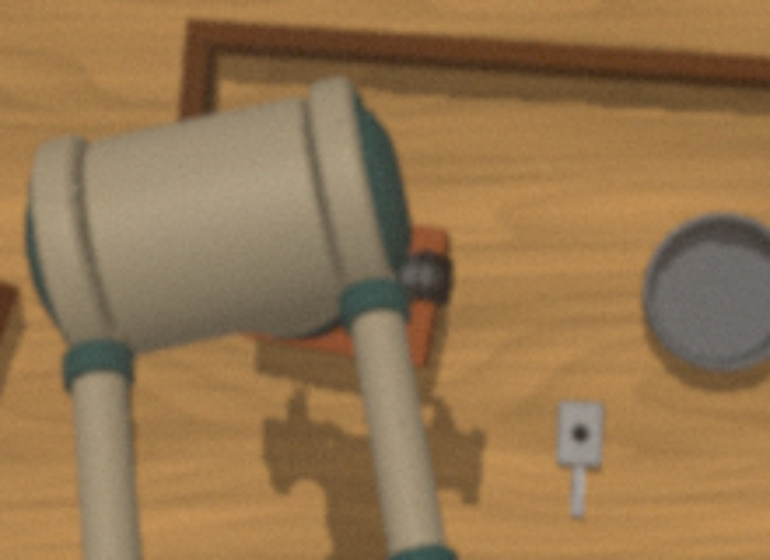

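The side view shows the box unmoved at (253,205). The fingertips are at about (247,181) and (270,165), which puts the tips near z≈0.163 while the TCP reads 0.118. So the reported TCP is about 40 mm lower than the true one, and the fingers passed just over the box. I'll go back behind the box and touch the table gently to calibrate.

```bash
python3 -c "
from h import *; plan(-.24,-.1,.02)"
```

```text
t 4.2 rail xy [-0.1576 -0.1022] z 0.1156 yaw -0.0723 F [-0.5 -0.2 -0.4] w 0.08532628467188795 q [ 0.21  0.24  1.79 -0.    1.11  1.85]
delta [-0.1031 -0.0028  0.1194  0.0004] rows 1.6494713289251008
```

{"op": "move_arm", "data": {
  "deltas": [
    [[-0.1, 0, 0, 0, -1], [-0.1, 0, 0, 0, -1], [-0.1, 0, 0.06, 0, -1], [-0.1, 0, 0.12, 0, -1], [-0.1, 0, 0.13, 0, -1], [-0.1, 0, 0.14, 0, -1], [-0.1, 0, 0.15, 0, -1], [-0.1, 0, 0.155, 0, -1], [-0.1, 0, 0.16, 0, -1], [-0.1, 0, 0.165, 0, -1], [-0.1, 0, 0.17, 0, -1], [-0.1, 0, 0.17, 0, -1]]
  ]
}}

```text
clock: 5.4
position: [0.3958, 0.1764, -0.022]
ee_rot: [0.0, 0.999, -0.036, -0.0]
contact_force: [0.3, -0.9, 0.4]
width: 0.0849
gripper_force: 0.0
```

```bash
python3 -c "
from h import *; plan()
im=manip.get_image('side')[:,:,::-1]; cv2.imwrite('pics/s2.png',cv2.resize(im[120:280,170:350],None,fx=3.5,fy=3.5,interpolation=cv2.INTER_CUBIC))"
```

```text
t 5.4 rail xy [-0.2379 -0.1025] z -0.022 yaw -0.0726 F [ 0.3 -0.9  0.4] w 0.08492537946802976 q [ 0.26  0.33  2.11 -0.    0.7   1.9 ]
```

View pics/s2.png

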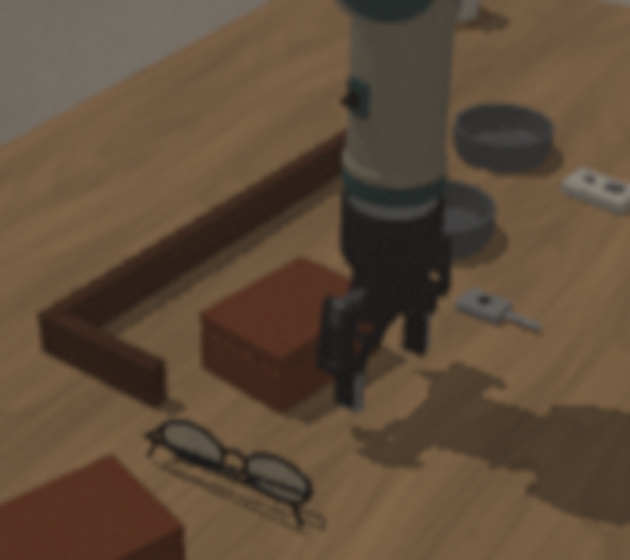

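The left fingertip is at side pixel about (269,236) and the right at (289,220). Both are behind the box and clear of the table.

```bash
python3 -c "
from h import *
def pr(n,x): p=manip.camera_params(n); c=np.array(p['R'])@x+np.array(p['t']); return np.round([c[0]/c[2]*p['fx']+p['cx'],c[1]/c[2]*p['fy']+p['cy']],1)
for z in (0,.02,.04):
  for s in(-.05,.05): print(z,s,pr('side',[.3958+s*.072,.1764+s,z]))
g=pr('side',[.3958,.1764,.02]); print(pr('side',[.3858,.1764,.02])-g,pr('side',[.3958,.1664,.02])-g)
"
```

```text
0 -0.05 [288.3 225. ]
0 0.05 [267.9 242.7]
0.02 -0.05 [288.7 219.2]
0.02 0.05 [268.1 236.7]
0.04 -0.05 [289.1 213.3]
0.04 0.05 [268.3 230.6]
[3.2 1.2] [ 1.8 -1.8]
```

Tips are at z≈0.02 and xy agrees to a few mm, so tip height ≈ TCP z + 0.042. Pushing now.

{"op": "move_arm", "data": {
  "deltas": [
    [[0.014, 0, 0, 0, -1], [0.028, 0, 0, 0, -1], [0.042, 0, 0, 0, -1], [0.056, 0, 0, 0, -1], [0.07, 0, 0, 0, -1], [0.084, 0, 0, 0, -1], [0.098, 0, 0, 0, -1], [0.112, 0, 0, 0, -1], [0.126, 0, 0, 0, -1], [0.14, 0, 0, 0, -1], [0.152, 0, 0, 0, -1], [0.162, 0, 0, 0, -1]]
  ]
}}

```text
clock: 6.65
position: [0.5263, 0.167, -0.0218]
ee_rot: [0.0, 0.999, -0.036, 0.0]
contact_force: [-2.3, 0.3, 0.1]
width: 0.0853
gripper_force: 1.3
```

{"op": "move_arm", "data": {
  "deltas": [
    [[0, 0, 0, 0, -1], [-0.03, 0, 0, 0, -1], [-0.06, 0, 0, 0, -1], [-0.06, 0, -0.17, 0, -1], [-0.06, 0, -0.17, 0, -1], [-0.06, 0, -0.17, 0, -1], [-0.06, 0.2, -0.17, 0, -1], [-0.06, 0.2, -0.17, 0, -1], [-0.06, 0.2, -0.17, 0, -1], [-0.06, 0.2, -0.17, 0, -1]]
  ]
}}

```text
clock: 7.65
position: [0.4661, 0.0068, 0.115]
ee_rot: [0.001, 0.999, -0.038, 0.001]
contact_force: [1.3, 0.3, -0.3]
width: 0.0855
gripper_force: 0.0
```

```bash
python3 -c "
from h import *; plan(-.045,-.205,.06,A+np.pi/2); look('b',(210,165),(326,204))"
```

```text
t 7.65 rail xy [-0.1553 -0.2666] z 0.115 yaw -0.0765 F [ 1.3  0.3 -0.3] w 0.08547262587977215 q [-0.13  0.18  1.87 -0.    1.09  1.52]
delta [ 0.1377 -0.0774  0.0688 -0.7517] rows 2.5270679272305516
box rail [-0.0497 -0.0962] [118.8  89.6] dir 86.18376159667969
dish rail [-0.1176 -0.4289] 41.56359100341797
```

{"op": "move_arm", "data": {
  "deltas": [
    [[0.131, -0.096, 0.069, -0.752, -0.2], [0.131, -0.096, 0.069, -0.752, -0.2], [0.131, -0.096, 0.069, -0.752, -0.2], [0.131, -0.096, 0.069, -0.752, -0.2], [0.131, -0.096, 0.069, -0.752, -0.2], [0.131, -0.096, 0.069, -0.752, -0.2], [0.131, -0.096, 0.069, -0.752, -0.2], [0.131, -0.096, 0.069, -0.752, -0.2], [0.131, -0.096, 0.069, -0.752, -0.2], [0.131, -0.096, 0.069, -0.752, -0.2], [0.131, -0.096, 0.069, -0.752, -0.2], [0.131, -0.096, 0.069, -0.752, -0.2]]
  ]
}}

```text
clock: 8.9
position: [0.5762, 0.0816, 0.0591]
ee_rot: [0.0, 0.731, 0.683, 0.001]
contact_force: [-0.8, 0.4, -0.5]
width: 0.0512
gripper_force: 0.0
```

```bash
python3 -c "
from h import *; plan(-.05,-.19,-.018,A+np.pi/2)"
```

```text
t 8.9 rail xy [-0.051  -0.1839] z 0.0591 yaw 1.5033 F [-0.8  0.4 -0.5] w 0.05115032590419488 q [0.02 0.4  1.7  0.   1.04 0.09]
delta [-0.0077  0.0012  0.0964  0.0026] rows 0.1243038143448401
```

{"op": "move_arm", "data": {
  "deltas": [
    [[-0.008, 0, 0.04, 0.0026, -0.2], [-0.008, 0, 0.08, 0.0026, -0.2], [-0.008, 0, 0.097, 0.0026, -0.2], [-0.008, 0, 0.097, 0.0026, -0.2], [0.006, 0, 0.097, 0.0026, -0.2], [0.018, 0, 0.097, 0.0026, -0.2], [0.03, 0, 0.097, 0.0026, -0.2], [0.042, 0, 0.097, 0.0026, -0.2], [0.053, 0, 0.097, 0.0026, -0.2], [0.06, 0, 0.097, 0.0026, -0.2], [0.064, 0, 0.097, 0.0026, -0.2], [0.066, 0, 0.097, 0.0026, -0.2]]
  ]
}}

```text
clock: 10.1
position: [0.58, 0.1325, -0.0179]
ee_rot: [0.001, 0.732, 0.681, 0.0]
contact_force: [-1.6, -6.2, 5.7]
width: 0.0515
gripper_force: 0.0
```

```bash
python3 -c "
from h import *; plan(-.05,-.131,-.018,A+np.pi/2)"
```

```text
t 10.1 rail xy [-0.051  -0.1329] z -0.0179 yaw 1.4977 F [-1.6 -6.2  5.7] w 0.05153911900937496 q [ 0.11  0.5   1.76 -0.    0.88  0.18]
delta [ 0.0024  0.0012  0.0001 -0.0001] rows 0.04241757377949422
```

{"op": "move_arm", "data": {
  "deltas": [
    [[0.002, 0, 0, 0, -0.2], [0.003, 0, 0, 0, -0.2], [0.004, 0, 0, 0, -0.2]]
  ]
}}

```text
clock: 10.4
position: [0.5801, 0.1341, -0.0179]
ee_rot: [0.001, 0.732, 0.681, -0.001]
contact_force: [-0.6, -10.7, 7.4]
width: 0.0516
gripper_force: 0.0
```

```bash
python3 -c "
from h import *; plan()"
```

```text
t 10.4 rail xy [-0.051  -0.1313] z -0.0179 yaw 1.4978 F [ -0.6 -10.7   7.4] w 0.051623367496778594 q [ 0.11  0.5   1.75 -0.    0.88  0.19]
```

{"op": "move_arm", "data": {
  "deltas": [
    [[-0.025, 0, 0, 0, -0.2], [-0.025, 0, -0.06, 0, -0.2], [-0.025, 0, -0.12, 0, -0.2], [-0.025, -0.06, -0.12, 0.2, -1], [0.04, -0.105, -0.12, 0.75, -1], [0.089, -0.105, -0.12, 0.75, -1], [0.089, -0.105, -0.12, 0.75, -1], [0.089, -0.105, -0.12, 0.75, -1], [0.089, -0.105, -0.12, 0.75, -1], [0.089, -0.105, -0.12, 0.75, -1], [0.089, -0.105, -0.12, 0.75, -1], [0.089, -0.105, -0.12, 0.75, -1]]
  ]
}}

```text
clock: 11.6
position: [0.5006, 0.2141, 0.077]
ee_rot: [-0.001, 0.997, 0.083, -0.0]
contact_force: [0.4, 0.2, -0.4]
width: 0.0854
gripper_force: 0.0
```

```bash
python3 -c "
from h import *; plan(-.135,-.062,-.022)"
```

```text
t 11.6 rail xy [-0.1361 -0.0572] z 0.077 yaw 0.1653 F [ 0.4  0.2 -0.4] w 0.085389927982539 q [0.28 0.33 1.76 0.   1.05 1.68]
delta [-1.000e-04  6.100e-03  1.238e-01  1.138e-01] rows 0.0977869932818877
```

{"op": "move_arm", "data": {
  "deltas": [
    [[0, 0.006, 0, 0.114, -1], [0, 0.006, 0, 0.114, -1], [0, 0.006, 0.06, 0.114, -1], [0, 0.006, 0.11, 0.114, -1], [0, 0.006, 0.124, 0.114, -1], [0, 0.006, 0.124, 0.114, -1]]
  ]
}}

```text
clock: 12.2
position: [0.5003, 0.2084, -0.0234]
ee_rot: [0.0, 0.999, -0.034, -0.002]
contact_force: [0.6, 0.4, 0.8]
width: 0.0854
gripper_force: 0.0
```

{"op": "move_arm", "data": {
  "deltas": [
    [[0.014, 0, 0, 0, -1], [0.024, 0, 0, 0, -1], [0.032, 0, 0, 0, -1], [0.038, 0, 0, 0, -1], [0.042, 0, 0, 0, -1], [0.044, 0, 0, 0, -1], [0.046, 0, 0, 0, -1]]
  ]
}}

```text
clock: 12.9
position: [0.5367, 0.2058, -0.0218]
ee_rot: [0.0, 0.999, -0.034, -0.002]
contact_force: [-8.3, 2.3, 5.4]
width: 0.0856
gripper_force: 4.1
```

```bash
python3 -c "
from h import *; plan()"
```

```text
t 12.9 rail xy [-0.0995 -0.0629] z -0.0218 yaw -0.0671 F [-8.3  2.3  5.4] w 0.08555333123036059 q [0.24 0.49 1.8  0.   0.86 1.88]
```

The box meets both rails, with 8–10 N of contact on each push. Next I'll retreat and go behind the dish for one diagonal push with the fingers as a cradle.

{"op": "move_arm", "data": {
  "deltas": [
    [[-0.03, 0, 0, 0, -1], [-0.05, 0, -0.04, 0, -1], [-0.05, 0, -0.1, 0, -1], [-0.07, 0.06, -0.13, -0.05, -0.2], [-0.098, 0.447, -0.13, -0.525, -0.2], [-0.098, 0.447, -0.13, -0.525, -0.2], [-0.098, 0.447, -0.13, -0.525, -0.2], [-0.098, 0.447, -0.13, -0.525, -0.2], [-0.098, 0.447, -0.13, -0.525, -0.2], [-0.098, 0.447, -0.13, -0.525, -0.2], [-0.098, 0.447, -0.13, -0.525, -0.2], [-0.098, 0.447, -0.13, -0.525, -0.2]]
  ]
}}

```text
clock: 14.1
position: [0.4378, -0.1503, 0.0828]
ee_rot: [0.003, 0.869, 0.494, 0.001]
contact_force: [-0.2, 1.3, -0.1]
width: 0.0515
gripper_force: 0.0
```

```bash
python3 -c "
from h import *; plan(-.178,-.421,.06,1.032); look('c',(205,155),(326,204))"
```

```text
t 14.1 rail xy [-0.1722 -0.4253] z 0.0828 yaw 1.0343 F [-0.2  1.3 -0.1] w 0.05152845344688925 q [-0.48  0.21  1.92 -0.    1.    0.06]
delta [ 0.0016 -0.0089  0.0285  0.0011] rows 0.1450160340462188
box rail [-0.0428 -0.0589] [118.4  88.2] dir 85.90176391601562
dish rail [-0.1393 -0.3457] 50.986610412597656
```

View pics/c.png

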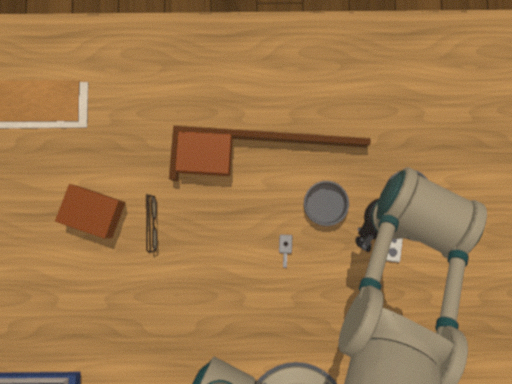

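The picture shows the box square in the corner, centred at (203,153). The dish is unmoved at (326,204) and the bystanders are in place. Lowering behind the dish.

{"op": "move_arm", "data": {
  "deltas": [
    [[0.01, -0.009, 0.02, 0, -0.2], [0.01, -0.009, 0.07, 0, -0.2], [0.01, -0.009, 0.11, 0, -0.2], [0.01, -0.009, 0.125, 0, -0.2], [0.01, -0.009, 0.125, 0, -0.2]]
  ]
}}

```text
clock: 14.65
position: [0.4338, -0.1344, -0.0193]
ee_rot: [-0.001, 0.87, 0.493, -0.001]
contact_force: [-0.3, -0.0, -0.9]
width: 0.0513
gripper_force: 0.0
```

```bash
python3 -c "
from h import *; plan(-.0755,-.222,-.018,1.0343)"
```

```text
t 14.65 rail xy [-0.1773 -0.4097] z -0.0193 yaw 1.0321 F [-0.3 -0.  -0.9] w 0.05127986916665102 q [-0.45  0.35  2.07 -0.    0.73  0.09]
delta [ 0.2668  0.0084 -0.0017 -0.001 ] rows 4.270891443824942
```

{"op": "move_arm", "data": {
  "deltas": [
    [[0.014, 0.0, -0.001, 0, -0.2], [0.03, 0.001, -0.001, 0, -0.2], [0.047, 0.001, -0.001, 0, -0.2], [0.065, 0.002, -0.001, 0, -0.2], [0.083, 0.003, -0.001, 0, -0.2], [0.101, 0.003, -0.001, 0, -0.2], [0.119, 0.004, -0.001, 0, -0.2], [0.137, 0.004, -0.001, 0, -0.2], [0.155, 0.005, -0.001, 0, -0.2], [0.173, 0.005, -0.001, 0, -0.2], [0.19, 0.006, -0.001, 0, -0.2], [0.205, 0.006, -0.001, 0, -0.2]]
  ]
}}

```text
clock: 15.85
position: [0.5233, 0.0043, -0.0171]
ee_rot: [-0.0, 0.87, 0.494, -0.0]
contact_force: [-1.4, -3.1, 1.8]
width: 0.0513
gripper_force: 1.6
```

```bash
python3 -c "
from h import *; plan(-.0755,-.222,-.018,1.0343)
look('d',(205,155),(270,170))"
```

```text
t 15.85 rail xy [-0.0981 -0.2649] z -0.0171 yaw 1.0329 F [-1.4 -3.1  1.8] w 0.05134570827624686 q [-0.12  0.42  1.92 -0.    0.8   0.41]
delta [ 0.0606  0.0012  0.0012 -0.0007] rows 0.9697571529430777
box rail [-0.0431 -0.059 ] [118.2  88. ] dir 86.13428497314453
dish rail [-0.0581 -0.2031] 63.66252899169922
```

View pics/d.png

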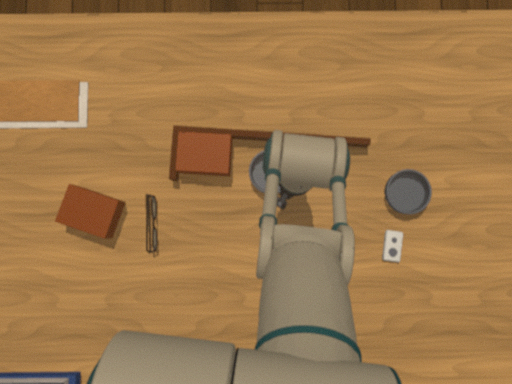

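The dish is cradled ahead of the fingers, its left rim near (251,172), and is following the line to the box end. I'll continue slowly.

{"op": "move_arm", "data": {
  "deltas": [
    [[0.01, 0, 0, 0, -0.2], [0.02, 0, 0, 0, -0.2], [0.029, 0, 0, 0, -0.2], [0.037, 0.001, 0, 0, -0.2], [0.044, 0.001, 0, 0, -0.2], [0.049, 0.001, 0, 0, -0.2], [0.053, 0.001, 0, 0, -0.2], [0.056, 0.001, 0, 0, -0.2]]
  ]
}}

```text
clock: 16.7
position: [0.5464, 0.0415, -0.017]
ee_rot: [-0.0, 0.87, 0.494, -0.0]
contact_force: [-0.1, -1.7, -0.8]
width: 0.0511
gripper_force: 0.7
```

```bash
python3 -c "
from h import *; plan(-.0755,-.222,-.018,1.0343)"
```

```text
t 16.7 rail xy [-0.0778 -0.2261] z -0.017 yaw 1.0327 F [-0.1 -1.7 -0.8] w 0.05112992202277711 q [-0.05  0.45  1.86 -0.    0.83  0.49]
delta [ 0.0059  0.0003  0.0012 -0.0008] rows 0.09402498503595103
```

{"op": "move_arm", "data": {
  "deltas": [
    [[0.003, 0, 0, 0, -0.2], [0.005, 0, 0, 0, -0.2], [0.007, 0, 0, 0, -0.2], [0.007, 0, 0, 0, -0.2]]
  ]
}}

```text
clock: 17.1
position: [0.5494, 0.0463, -0.017]
ee_rot: [-0.0, 0.87, 0.494, 0.0]
contact_force: [-0.1, -0.4, 0.6]
width: 0.0513
gripper_force: 0.3
```

```bash
python3 -c "
from h import *; plan()"
```

```text
t 17.1 rail xy [-0.0752 -0.221 ] z -0.017 yaw 1.0327 F [-0.1 -0.4  0.6] w 0.05132878566474373 q [-0.04  0.45  1.85  0.    0.84  0.5 ]
```

{"op": "move_arm", "data": {
  "deltas": [
    [[0.002, 0, 0, 0, -0.2], [0.004, 0, 0, 0, -0.2], [0.006, 0, 0, 0, -0.2]]
  ]
}}

```text
clock: 17.4
position: [0.5503, 0.0478, -0.017]
ee_rot: [0.001, 0.869, 0.495, -0.002]
contact_force: [-4.3, -12.6, 2.3]
width: 0.0512
gripper_force: 5.9
```

```bash
python3 -c "
from h import *; plan()"
```

```text
t 17.4 rail xy [-0.0744 -0.2195] z -0.017 yaw 1.0356 F [ -4.3 -12.6   2.3] w 0.051172022565109616 q [-0.04  0.45  1.85 -0.01  0.84  0.5 ]
```

Firm contact with the box end. I'll back off and look.

{"op": "move_arm", "data": {
  "deltas": [
    [[-0.02, 0, 0, 0, -0.2], [-0.05, 0, 0, 0, -0.2], [-0.06, 0, -0.06, 0, -0.2], [-0.1, 0, -0.12, 0, -0.2], [-0.2, 0.1, -0.16, 0, -0.2], [-0.25, 0.14, -0.16, 0, -0.2], [-0.25, 0.14, -0.16, 0, -0.2], [-0.25, 0.14, -0.16, 0, -0.2], [-0.25, 0.14, -0.16, 0, -0.2]]
  ]
}}

```text
clock: 18.3
position: [0.5468, -0.1828, 0.112]
ee_rot: [0.002, 0.871, 0.492, 0.001]
contact_force: [-0.8, -0.7, 0.5]
width: 0.0514
gripper_force: 0.0
```

```bash
python3 -c "
from h import *; plan()
look('e',(205,155),(256,162))
im=cv2.imread('pics/e.png'); cv2.imwrite('pics/e2.png',cv2.resize(im[110:290,140:440],None,fx=2.6,fy=2.6,interpolation=cv2.INTER_CUBIC))"
```

```text
t 18.3 rail xy [-0.0611 -0.4497] z 0.112 yaw 1.0283 F [-0.8 -0.7  0.5] w 0.051362349262758275 q [-0.44  0.34  1.65  0.    1.15  0.1 ]
box rail [-0.0429 -0.0586] [118.1  88.5] dir 85.78192138671875
dish rail [-0.0501 -0.1703] 52.04571533203125
```

View pics/e2.png

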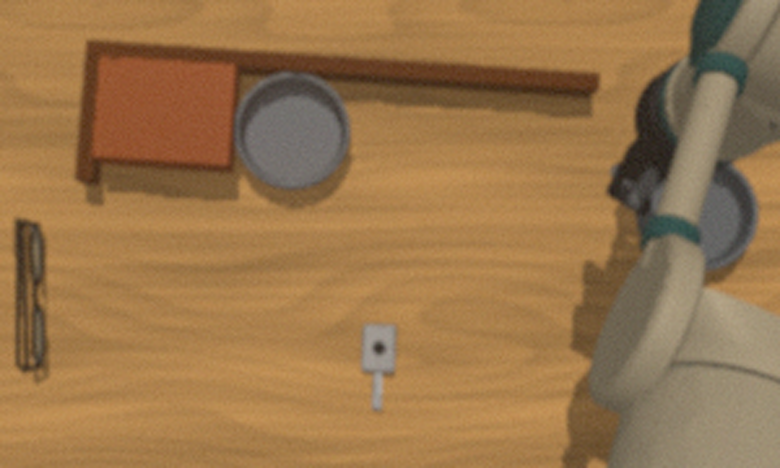

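The close crop shows the dish at (293,130) touching both the rail and the box end. The dish−box offset is (−7.2, −111.7) mm against an ideal of (−7, −112). Handing in.

```bash
python3 -c "
from rig import manip; print(manip.sign_off())"
```

```text
the job is handed in; nothing more can be done
None
```

The job is handed in at about 18 s of the 72 s: in the last picture the cedar box was square in the rail corner and the catch-all touched both the long rail and the box end. The key and glasses looked unmoved; the arm hid the remote in that last picture, but it had not moved in the one before. No verdict came back.

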